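# Pick up the sinker dish and turn its lip to the tackle box

### The job

Swing the handle of the round sinker dish up until it rests upright against its stop while the dish still stands on its rubber mat, then lift the dish by the handle about ten centimetres straight up and only then give it a quarter turn above the mat, so that the pouring lip points square to the mat's side on which the yellow tackle box stands. Carry it level and smoothly so that the loose lead ball stays in the middle of the dish, inside the engraved ring, all the way, and leave everything else where it lies. Finish holding the dish by its handle there, level and still over the mat, with the ball in the middle: do not put it down.

Things in the scene. Friction and masses are not known exactly. Their poses are not given: they have to be found in the camera images.
- dish: Round shallow steel dish, 148 mm across, 21 mm high, 0.3 to 0.5 kg. Origin: centre of its underside, z up. Floor: a 5 degree cone, lowest in the middle (4 mm up), engraved ring of 30 mm radius. The 34 mm wide pouring lip is on its -x side. Handle pivots: y = -82 and +82, z = 22 mm. It starts on the mat, axes within 0.05 rad of the mat's: the lip points to the mat's -x side, roughly to the robot.
- lip_tip (a point): End of the pouring lip, on the dish at x = -95, y = 0, z = 21 mm.
- bail (a joint): Angle of the bail handle (rad): 0 = upright against its stop, square over the dish; positive = folded down to the dish's +x side, at most 1.3; starts at 0.9 to 1.2. Hinge line: parallel to the dish's y axis at x = 0, z = 22 mm. Slightly stiff (0.055 N m), no spring: it stays where it is left.
- grip (a point): Centre of the handle's round wooden grip, 14 mm thick, 90 mm long, parallel to the dish's y axis, 95 mm from the hinge line (117 mm above the dish's underside when upright). The grip spins on the handle wire with a little friction, so it may be held firmly while the handle swings. 6 mm wires run from its ends to the pivots.
- ball_center (a point): Centre of the loose lead ball, 20 mm across, 47 g, which lies in the middle of the dish (centre 14 mm above the dish's underside) and rolls if the dish is tilted over about 5 degrees or moved with jerks.
- mat: Square dark rubber mat fixed to the bench, 200 x 200 mm, 6 mm thick. Origin: centre of its underside, on the bench; x and y parallel to its sides, +x roughly away from the robot, +y roughly to the robot's left.
- tackle_box: Open yellow tackle box, heavy, 180 mm (x) x 270 mm (y), 85 mm high, its grey tray lifted to 145 mm, lid laid back to +x reaching 250 mm beyond the origin, 190 mm high. It stands to the left (mat's +y side) or to the right (mat's -y side) of the mat, some 0.4 m away. Origin: centre of its underside.
- reel: Bystander: grey aluminium fishing reel standing on end, about 90 mm across and 90 mm high, on the other side of the mat from the tackle box. Origin: centre of its underside.
- long_lure: Bystander: slim painted balsa lure, 95 mm long, 20 mm thick, lying beyond the mat. Origin: centre of its underside.
- short_lure: Bystander: stubby painted balsa lure, 65 mm long, 26 mm thick, lying beyond the mat. Origin: centre of its underside.
- clipper: Bystander: white plastic line clipper, 75 x 16 x 14 mm, lying on the robot's side of the mat. Origin: centre of its underside.

How it is judged:
By the outcome, as a careful person would: the job done as asked, in the order asked, and still so for the second after the job is handed in, while the arm keeps its last pose, push and grip.
It also fails if it takes over 64 s, if anything falls off the work surface, if the arm or the gripper's body presses on something with over 40 N, if the wrist force passes 120 N, or if a joint passes its speed limit or range.

### The arm

A 7-joint arm with a two-finger parallel gripper is mounted at the origin on the work surface. World frame = base frame: x ahead of the robot, y to its left, z up, the work surface at z = 0. Lengths are in m, angles in rad, forces in N, time in s.
With the tool pointing down it reaches from about 0.4 to 0.85 m from the base axis. Payload 10.4 kg.
Tool frame: the origin (TCP) lies at the very end of the fingers, on their centre line; the grasp point (between the pads) lies 19 mm behind it (manip.grip_depth is the distance from the TCP to the grasp point, in m); z points along the fingers, y is the direction in which the jaws open and shut (so a half turn about z gives the same grasp; the last joint's range is limited). The gripper opens to 85 mm and grips with 20 to 120 N. Pads are 22 mm wide; open, the fingers measure 114 mm over their backs; the gripper's body (76 mm by 85 mm) begins 54 mm behind the grasp point. The pads swing forward as they close: fully open they stand 13 mm farther back than shut.
Start: joints at [1.193, 0.332, -0.065, 1.46, 0.022, 1.35, -0.088], TCP at [0.217, -0.586, 0.231] pointing down, gripper open.
Joint ranges: [-2.6, 2.6], [-0.5, 2.12], [-1.47, 1.34], [0.16, 2.42], [-1.27, 4.41], [0.06, 2.06], [-2.6, 2.6]. Speed limits (rad/s): [2.22, 2.22, 2.79, 2.79, 3.14, 3.14, 3.14].

### API

Orientations are given as a unit quaternion [x, y, z, w].
In Python, from workcell import manip gives the robot as it stands.
- The arm moves only by the tool step_arm, never from a script. Its argument "motion" is a list of rows, each a list of 6 numbers: the shift along the tool's x, y, z in mm, then the turn, a rotation vector about the tool's x, y, z in degrees. A call has 1 to 20 rows; each row shifts and turns the pose as measured when the row begins, along the tool's axes as they then stand; what a row does not reach is not made up. A row lasts 1/8 s, in which the tool goes at most 62.5 mm and 10.7 degrees, less where a joint would pass 70% of its speed; a pose out of reach is approached as far as the arm can. A call with a gripper value outside its range is refused whole. "jaw" is the finger opening in mm, from 0 to 85.4, set as the call begins (left out, the last holds). The fingers move at their own pace and stop on an object; "force" is the grip in N (left out, the last holds). Time passes only in rows, so rows that do not move let the fingers close. It gives the time, the measured TCP pose, the force and the opening at its end, in the units of the state.
- manip.get_obs(): the state, without advancing time (a new reading comes with each control period).
- manip.camera(name): name is "side" or "top" or "wrist"; returns the picture (420x560x3 uint8, blue, green, red); there is no depth.
- manip.camera_info(name): a dict with "camera_matrix" (3x3 intrinsics, pixels), "R" (3x3) and "t" (3): a world point X has camera coordinates R X + t. Camera axes: x right, y down, z forward; pixel columns grow to the right and rows downward; lengths in m; the calibration is good to about 2 mm. A picture is of the moment at which its call begins: read the wrist's pose just before it. camera_info takes no time and is no camera call; for the wrist camera it gives the pose at the moment of the call.
- manip.hand_in(): hands the job in, once; it reports no verdict.
The state is a dict: "clock": time; "joint_pos": joint angles; "joint_velocities": joint speeds; "tau": joint torques, N m; "position": TCP position; "ee_rot": TCP orientation; "ft_force": force on the tool from outside, world axes, zero at the start; "torque": the same for the moment, N m; "grip_width": opening from 0.0 (shut) to 1.0 (fully open).
Only numpy, scipy, OpenCV 4.12 (cv2) and the standard library are available. Lean on these libraries where they do the work, as an engineer would, in place of code of your own. Each camera call takes 0.05 s, during which the arm holds its last target.

## Working session

There is one attempt and no reset: what is moved stays moved. The work goes in short steps, Python scripts to look and compute and a tool call to move; the robot and the scene stay as the last step left them, time stands still between calls to the robot, and variables do not carry over. Pictures are saved under pics/ and viewed, and the job is handed in when it is done.

Besides the shell and the picture viewer there is one more tool, called after "Call:" by a JSON object that holds its "method" and its "body", one argument or row to a line. step_arm: Moves the arm, as the interface text tells. Its arguments: {"type":"object","properties":{"motion":{"type":"array"},"jaw":{"type":"number"},"force":{"type":"number"}},"required":["motion"]}

```bash
mkdir -p pics; ls; python3 - <<'E'
from workcell import manip
import cv2
o=manip.get_obs()
print({k:o[k] for k in o})
print(manip.grip_depth)
for n in ["side","top","wrist"]:
    i=manip.camera_info(n); print(n,i)
    cv2.imwrite(f"pics/{n}0.png",manip.camera(n))
E
```

```text
pics
{'clock': 0.0, 'joint_pos': array([ 1.19338343,  0.33288624, -0.06470717,  1.46096237,  0.02158392,
        1.34990835, -0.08849063]), 'joint_velocities': array([ 6.84059049e-04, -1.28872815e-03, -5.45530312e-04, -7.83668508e-06,
        7.18014005e-04,  7.12208601e-04,  1.78787435e-03]), 'tau': array([-1.01534356e-04, -6.25447297e+01,  4.89435357e-02, -3.91612816e+01,
        1.61904161e-02,  9.91244480e-03, -4.53459734e-05]), 'position': array([ 0.21700217, -0.58570345,  0.23049693]), 'ee_rot': array([ 9.84301435e-01,  1.76494035e-01, -1.54757908e-04, -7.18252787e-04]), 'ft_force': array([ 0.17095909, -0.68408218, -0.26633506]), 'torque': array([0.00854475, 0.03189453, 0.02830189]), 'grip_width': 0.9965935808311943}
0.0187
side {'camera_matrix': array([[401.20419633,   0.        , 277.65261916],
       [  0.        , 401.20419633, 204.10511759],
       [  0.        ,   0.        ,   1.        ]]), 'R': array([[ 0.99860379, -0.05110441,  0.01337182],
       [-0.0288494 , -0.73965913, -0.67236306],
       [ 0.04425131,  0.67103854, -0.74010074]]), 't': array([-0.56113622,  0.08092899,  1.01986873])}
top {'camera_matrix': array([[438.09277068,   0.        , 287.50523803],
       [  0.        , 438.09277068, 213.96894567],
       [  0.        ,   0.        ,   1.        ]]), 'R': array([[-0.00536959, -0.99995619, -0.00766725],
       [-0.98818217,  0.00648063, -0.15314696],
       [ 0.15318994,  0.0067543 , -0.98817368]]), 't': array([0.00908983, 0.56472801, 1.1303133 ])}
wrist {'camera_matrix': array([[297.5691636 ,   0.        , 277.13877283],
       [  0.        , 297.5691636 , 207.27691739],
       [  0.        ,   0.        ,   1.        ]]), 'R': array([[ 0.34798039, -0.93749982, -0.00193285],
       [-0.89362513, -0.33231695,  0.30166135],
       [-0.28344978, -0.10324499, -0.95341318]]), 't': array([-0.62377536, -0.04018903,  0.37968714])}
```

View pics/side0.png

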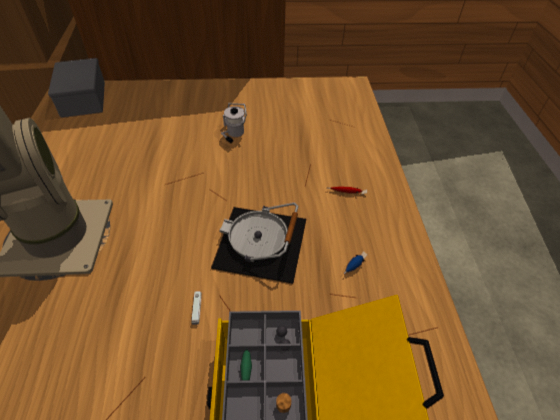

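View pics/top0.png

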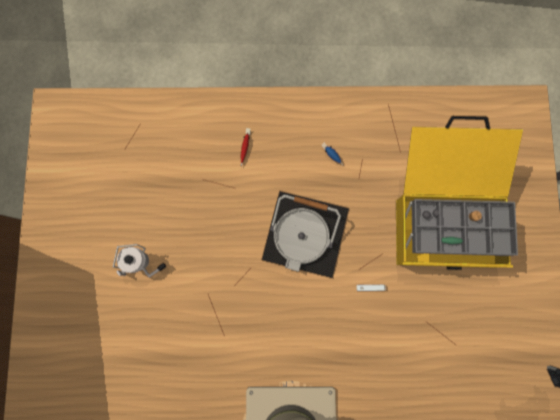

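View pics/wrist0.png

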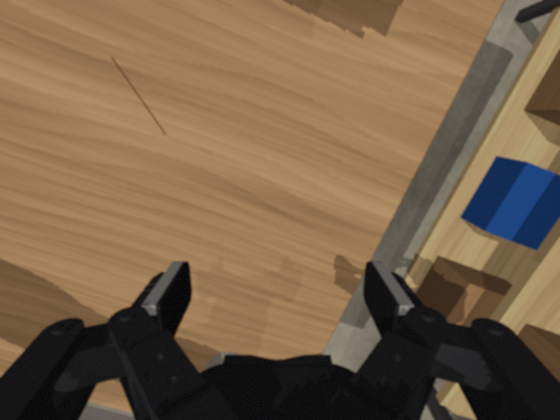

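Side view: dish on mat near (258,240), bail folded away (+x), with its brown grip near (290,218). Top view: yellow box on the right (the mat's -y side), reel on the left, and the clipper at (371,288). Next I measure the mat, dish and grip.

```bash
cat > h.py <<'E'
import numpy as np, cv2
from workcell import manip
def ray(info,uv):
    K,R,t=info["camera_matrix"],np.array(info["R"]),np.array(info["t"])
    d=R.T@(np.linalg.inv(K)@np.array([uv[0],uv[1],1.])); return -R.T@t,d/np.linalg.norm(d)
def onz(info,uv,z):
    c,d=ray(info,uv); return c+d*(z-c[2])/d[2]
def tri(i1,u1,i2,u2):
    c1,d1=ray(i1,u1);c2,d2=ray(i2,u2)
    s=np.linalg.lstsq(np.c_[d1,-d2],c2-c1,rcond=None)[0]
    a,b=c1+s[0]*d1,c2+s[1]*d2; return (a+b)/2,np.linalg.norm(a-b)
def proj(info,X):
    p=info["camera_matrix"]@(np.array(info["R"])@np.array(X)+info["t"]); return p[:2]/p[2]
E
python3 - <<'E'
from h import *
for n,(x0,y0,x1,y1) in {"top":(250,180,360,290),"side":(205,190,320,290)}.items():
    im=cv2.imread(f"pics/{n}0.png"); c=im[y0:y1,x0:x1]
    cv2.imwrite(f"pics/{n}0z.png",cv2.resize(c,None,fx=5,fy=5,interpolation=cv2.INTER_CUBIC))
    m=((im.max(2)<45)).astype(np.uint8); mm=np.zeros_like(m); mm[y0:y1,x0:x1]=m[y0:y1,x0:x1]
    cs,_=cv2.findContours(mm,cv2.RETR_EXTERNAL,cv2.CHAIN_APPROX_NONE)
    pts=np.vstack(cs); k=max(cs,key=cv2.contourArea)
    h=cv2.convexHull(k); a=cv2.approxPolyDP(h,6,True)[:,0]
    info=manip.camera_info(n)
    print(n,a.tolist()); print(np.round([onz(info,p,.006) for p in a],4).tolist())
    hsv=cv2.cvtColor(im,cv2.COLOR_BGR2HSV)
E
```

```text
top [[346, 209], [331, 275], [301, 268], [339, 208]]
[[0.5834, -0.156, 0.006], [0.4027, -0.1108, 0.006], [0.422, -0.0298, 0.006], [0.5864, -0.1367, 0.006]]
side [[305, 219], [292, 282], [212, 268], [224, 233]]
[[0.6356, 0.0259, 0.006], [0.5868, -0.1635, 0.006], [0.3994, -0.1171, 0.006], [0.4238, -0.0125, 0.006]]
```

View pics/top0z.png

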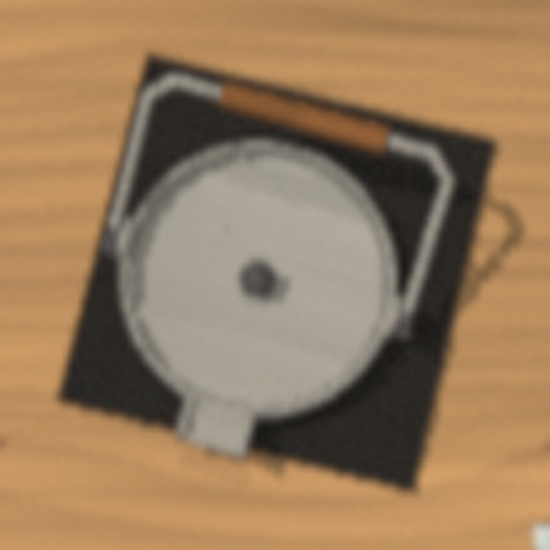

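View pics/side0z.png

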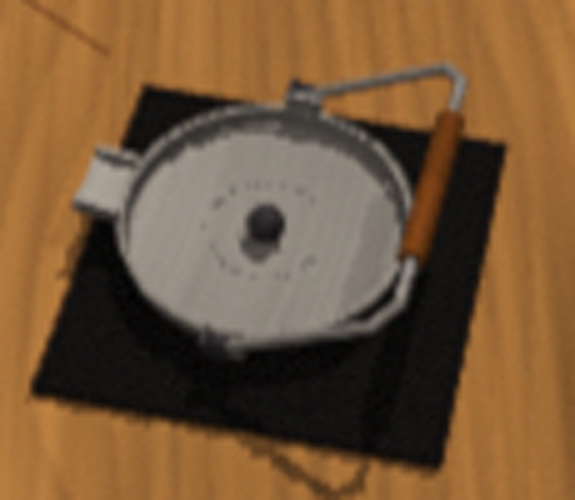

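```bash
cat > m1.py <<'E'
from h import *
T=manip.camera_info("top");S=manip.camera_info("side")
t=lambda p:((p[0]+.5)/5-.5+250,(p[1]+.5)/5-.5+180)
s=lambda p:((p[0]+.5)/5-.5+205,(p[1]+.5)/5-.5+190)
mt=np.array([onz(T,t(p),.006) for p in [(148,56),(495,143),(414,490),(62,400)]])
ms=np.array([onz(S,s(p),.006) for p in [(145,87),(505,147),(439,467),(35,393)]]) # -x+y,+x+y,+x-y,-x-y
ms=ms[[1,2,3,0]]  # order like top: +x+y, +x-y, -x-y,-x+y
print(np.round(mt,4).tolist());print(np.round(ms,4).tolist())
for m in (mt,ms,(mt+ms)/2):
    yv=(m[0]+m[3]-m[1]-m[2]);xv=m[0]+m[1]-m[2]-m[3]
    print("mat c",m.mean(0).round(4),"yaw",np.degrees([np.arctan2(xv[1],xv[0]),np.arctan2(-yv[0],yv[1])]).round(2), np.linalg.norm([xv/2,yv/2],axis=1))
def P(n,a,b):
    x,e=tri(T,t(a),S,s(b)); print(n,x.round(4),"err",e.round(4)); return x
g1=P("grip+y",(220,93),(450,112));g2=P("grip-y",(388,142),(416,260))
p1=P("piv+y",(112,242),(303,96));p2=P("piv-y",(403,328),(218,342))
l1=P("lip a",(177,435),(97,150)); l2=P("lip b",(247,455),(77,208))
P("ball",(258,279),(266,224))
for a,b,n in((g1,g2,"grip"),(p1,p2,"piv"),(l1,l2,"lip")):
    v=a-b;print(n,((a+b)/2).round(4),np.degrees(np.arctan2(-v[0],v[1])).round(2),np.linalg.norm(v).round(4))
d=(g1+g2)/2-(p1+p2)/2;print("bail",np.arctan2(np.linalg.norm(d[:2]),d[2]),np.linalg.norm(d), np.degrees(np.arctan2(d[1],d[0])))
E
python3 m1.py
```

```text
[[0.6361, 0.0288, 0.006], [0.5856, -0.1633, 0.006], [0.3957, -0.1144, 0.006], [0.4453, 0.0761, 0.006]]
[[0.6372, 0.0259, 0.006], [0.5876, -0.1662, 0.006], [0.3985, -0.1177, 0.006], [0.4463, 0.076, 0.006]]
mat c [ 0.5157 -0.0432  0.006 ] yaw [-14.17 -14.65] [0.19635347 0.19774491]
mat c [ 0.5174 -0.0455  0.006 ] yaw [-14.55 -14.17] [0.19625585 0.19888024]
mat c [ 0.5165 -0.0444  0.006 ] yaw [-14.36 -14.41] [0.19630358 0.19831083]
grip+y [ 0.6015 -0.0106  0.0774] err 0.0007
grip-y [ 0.5772 -0.0981  0.0743] err 0.0043
piv+y [0.5303 0.0481 0.026 ] err 0.0019
piv-y [ 0.484  -0.1079  0.0282] err 0.0048
lip a [0.425  0.0132 0.0287] err 0.0005
lip b [ 0.4153 -0.0238  0.0279] err 0.0017
ball [ 0.5098 -0.0309  0.0192] err 0.0007
grip [ 0.5894 -0.0544  0.0759] -15.52 0.0908
piv [ 0.5071 -0.0299  0.0271] -16.52 0.1628
lip [ 0.4202 -0.0053  0.0283] -14.65 0.0383
bail 1.0540676237242854 0.09871025112971192 -16.566481445640626
```

```bash
cat >> h.py <<'E'
from scipy.spatial.transform import Rotation as Ro
def Rt(yaw_y): # tool y at world angle (deg), z down
    a=np.radians(yaw_y); y=np.array([np.cos(a),np.sin(a),0]); z=np.array([0,0,-1.]); return np.c_[np.cross(y,z),y,z]
def plan(pos,yaw):
    o=manip.get_obs(); R=Ro.from_quat(o["ee_rot"]).as_matrix()
    print("t",round(float(o["clock"]),2),"pos",np.round(o["position"],4),"yaw_y",np.degrees(np.arctan2(R[1,1],R[0,1])).round(2),"tilt",np.degrees(np.arccos(-R[2,2])).round(2),"F",np.round(o["ft_force"],2),"M",np.round(o["torque"],3),"w",round(float(o["grip_width"])*85.4,1))
    if pos is not None:
        print("shift tool mm",np.round(R.T@(np.array(pos)-o["position"])*1000,1),"rotvec deg",np.degrees(Ro.from_matrix(R.T@Rt(yaw)).as_rotvec()).round(2))
E
python3 -c "
from h import *
plan((.589,-.054,.23),-16)"
```

```text
t 0.15 pos [ 0.217  -0.5858  0.2307] yaw_y -69.67 tilt 0.06 F [ 0.07 -0.09  0.74] M [ 0.037 -0.068 -0.014] w 85.2
shift tool mm [ 533.6 -369.5    1.1] rotvec deg [-6.000e-02 -3.000e-02 -5.367e+01]
```

Call:
{"method": "step_arm", "body": {
  "motion": [
    [0, 0, -15, 0, 0, 0],
    [10, -7, -15, 0, 0, 0],
    [20, -14, 0, 0, 0, 0],
    [30, -21, 0, 0, 0, 0],
    [30, -21, 0, 0, 0, 0],
    [30, -21, 0, 0, 0, 0],
    [30, -21, 0, 0, 0, 0],
    [30, -21, 0, 0, 0, 0],
    [30, -21, 0, 0, 0, 0],
    [30, -21, 0, 0, 0, 0],
    [30, -21, 0, 0, 0, 0],
    [30, -21, 0, 0, 0, 0],
    [30, -21, 0, 0, 0, 0],
    [30, -21, 0, 0, 0, 0],
    [30, -21, 0, 0, 0, 0],
    [30, -21, 0, 0, 0, 0],
    [30, -21, 0, 0, 0, 0],
    [30, -21, 0, 0, 0, 0],
    [20, -14, 0, 0, 0, 0],
    [10, -7, 0, 0, 0, 0]
  ],
  "jaw": 60
}}

```text
clock: 2.65
position: [0.5794, -0.0208, 0.2649]
ee_rot: [0.982, 0.19, 0.001, 0.003]
ft_force: [-0.4, 0.4, 0.2]
grip_width: 0.702
```

```bash
python3 -c "
from h import *
plan((.589,-.054,.20),-16)"
```

```text
t 2.65 pos [ 0.5794 -0.0208  0.2649] yaw_y -68.15 tilt 0.41 F [-0.37  0.41  0.21] M [0.008 0.038 0.005] w 60.0
shift tool mm [-3.4 33.9 65.2] rotvec deg [  0.39   0.17 -52.15]
```

Rotate first, then shift.

Call:
{"method": "step_arm", "body": {
  "motion": [
    [-2, 17, 0, 0, 0, -4],
    [-2, 17, 0, 0, 0, -8],
    [0, 0, 0, 0.4, 0.2, -8],
    [0, 0, 0, 0, 0, -8],
    [0, 0, 0, 0, 0, -8],
    [0, 0, 0, 0, 0, -8],
    [0, 0, 0, 0, 0, -6],
    [0, 0, 0, 0, 0, -2],
    [0, 0, 0, 0, 0, 0]
  ]
}}

```text
clock: 3.78
position: [0.5854, -0.0497, 0.2659]
ee_rot: [0.79, 0.613, -0.001, 0.002]
ft_force: [-0.1, 0.0, -0.3]
grip_width: 0.701
```

```bash
python3 -c "
from h import *
plan((.589,-.054,.20),-16)
i=manip.camera_info('wrist'); im=manip.camera('wrist'); cv2.imwrite('pics/w1.png',im)
print(proj(i,(.5894,-.0544,.0759)), i)
"
```

```text
t 3.77 pos [ 0.5854 -0.0497  0.2659] yaw_y -14.34 tilt 0.23 F [-0.12  0.   -0.26] M [ 0.063  0.029 -0.005] w 59.9
shift tool mm [-3.   4.4 66. ] rotvec deg [0.08 0.22 1.66]
[281.93667864 186.56522379] {'camera_matrix': array([[297.5691636 ,   0.        , 277.13877283],
       [  0.        , 297.5691636 , 207.27691739],
       [  0.        ,   0.        ,   1.        ]]), 'R': array([[ 0.96902069, -0.24697709,  0.00110095],
       [-0.23555519, -0.92284814,  0.3047377 ],
       [-0.07424722, -0.29555647, -0.95243568]]), 't': array([-0.57916058,  0.0417641 ,  0.44104468])}
```

View pics/w1.png

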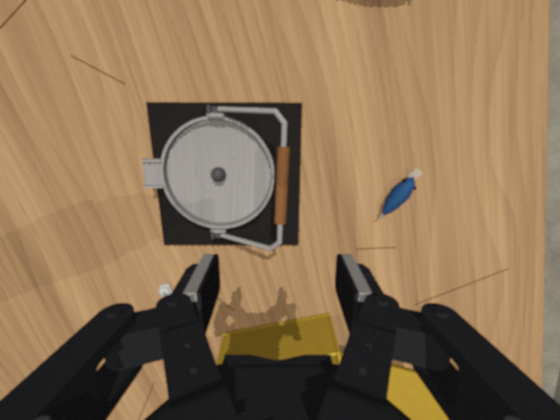

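Wrist view: grip at about (281.5,185), as predicted (282,186.6). I'll zoom in to get the mat and dish yaw.

```bash
python3 - <<'E'
from h import *
im=cv2.imread('pics/w1.png'); c=im[95:255,135:315]
cv2.imwrite('pics/w1z.png',cv2.resize(c,None,fx=4,fy=3.7*4/3.7,interpolation=cv2.INTER_CUBIC)[:600])
hsv=cv2.cvtColor(im,cv2.COLOR_BGR2HSV)
m=cv2.inRange(hsv,(5,150,60),(16,255,170)); m[:140]=0;m[230:]=0;m[:,:272]=0;m[:,292:]=0
p=cv2.findNonZero(m);print(cv2.minAreaRect(p),p[:,0].mean(0))
E
```

```text
((281.1081237792969, 184.64865112304688), (12.058242797851562, 75.05773162841797), 1.8476102352142334) [281.34261242 181.49250535]
```

View pics/w1z.png

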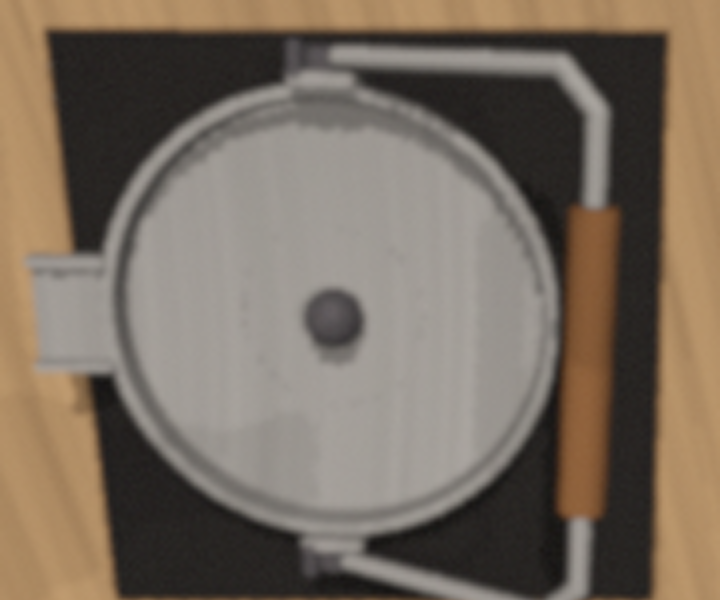

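```bash
cat > m2.py <<'E'
from h import *
W=manip.camera_info('wrist');T=manip.camera_info('top');S=manip.camera_info('side')
w=lambda p:((p[0]+.5)/4-.5+135,(p[1]+.5)/4-.5+95)
m=np.array([onz(W,w(p),.006) for p in [(667,33),(650,597),(118,597),(48,32)]])
yv=(m[0]+m[3]-m[1]-m[2]);xv=m[0]+m[1]-m[2]-m[3]
print("mat",m.mean(0),np.degrees([np.arctan2(xv[1],xv[0]),np.arctan2(-yv[0],yv[1])]),np.linalg.norm(xv)/2,np.linalg.norm(yv)/2)
def f(n,a,b,z):
    a=onz(W,w(a),z);b=onz(W,w(b),z);v=a-b;print(n,((a+b)/2).round(4),np.degrees(np.arctan2(-v[0],v[1])).round(2),np.linalg.norm(v).round(4))
f("piv",(305,57),(322,557),.028);f("lip",(30,257),(40,370),.028);f("grip",(594,208),(580,518),.075)
print(onz(W,w((333,318)),.020))
E
python3 m2.py
```

```text
mat [ 0.51673165 -0.04166564  0.006     ] [-14.37264729 -14.58637805] 0.1967632158051087 0.19663356993577694
piv [ 0.5046 -0.0295  0.028 ] -16.15 0.1639
lip [ 0.4181 -0.0044  0.028 ] -17.15 0.037
grip [ 0.5886 -0.0549  0.075 ] -16.59 0.0915
[ 0.50907905 -0.03053906  0.02      ]
```

Call:
{"method": "step_arm", "body": {
  "motion": [
    [-3, 4, 10, 0, 0, 1],
    [0, 0, 20, 0, 0, 1.1],
    [0, 0, 25, 0, 0, 0],
    [0, 0, 25, 0, 0, 0],
    [0, 0, 25, 0, 0, 0],
    [0, 0, 15, 0, 0, 0],
    [0, 0, 8, 0, 0, 0],
    [0, 0, 0, 0, 0, 0]
  ],
  "jaw": 50
}}

```text
clock: 4.82
position: [0.5888, -0.0561, 0.1305]
ee_rot: [0.805, 0.593, -0.002, 0.002]
ft_force: [0.1, -0.2, 0.0]
grip_width: 0.584
```

```bash
python3 -c "
from h import *
plan((.589,-.0547,.054),-16.4)"
```

```text
t 4.83 pos [ 0.5888 -0.0561  0.1305] yaw_y -17.26 tilt 0.27 F [ 0.15 -0.24  0.04] M [ 0.037 -0.004 -0.006] w 49.9
shift tool mm [ 1.8 -0.3 76.5] rotvec deg [ 0.02  0.27 -0.86]
```

Call:
{"method": "step_arm", "body": {
  "motion": [
    [1.5, 0, 10, 0, 0.3, -0.8],
    [0, 0, 20, 0, 0, 0],
    [0, 0, 20, 0, 0, 0],
    [0, 0, 14, 0, 0, 0],
    [0, 0, 7, 0, 0, 0],
    [0, 0, 3, 0, 0, 0],
    [0, 0, 0, 0, 0, 0]
  ]
}}

```text
clock: 5.7
position: [0.5901, -0.0546, 0.0522]
ee_rot: [0.801, 0.599, 0.001, 0.0]
ft_force: [0.2, 0.6, -0.3]
grip_width: 0.585
```

```bash
python3 -c "
from h import *
plan((.589,-.0547,.054),-16.4)
cv2.imwrite('pics/w2.png',manip.camera('wrist'));im=manip.camera('side');cv2.imwrite('pics/s2.png',cv2.resize(im[170:300,190:350],None,fx=4,fy=4,interpolation=cv2.INTER_CUBIC))"
```

```text
t 5.7 pos [ 0.5901 -0.0546  0.0522] yaw_y -16.42 tilt 0.13 F [ 0.23  0.57 -0.25] M [-0.029 -0.06  -0.05 ] w 50.0
shift tool mm [-0.4 -1.  -1.8] rotvec deg [ 0.11 -0.07 -0.02]
```

View pics/w2.png

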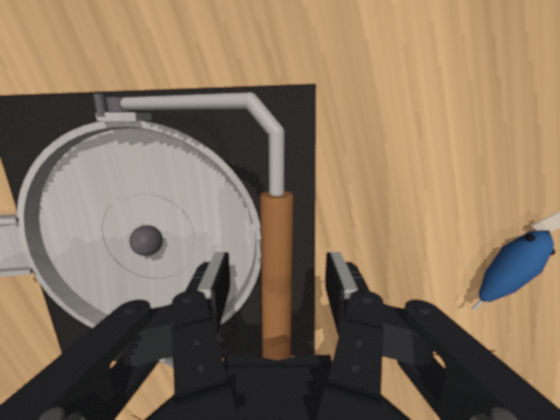

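View pics/s2.png

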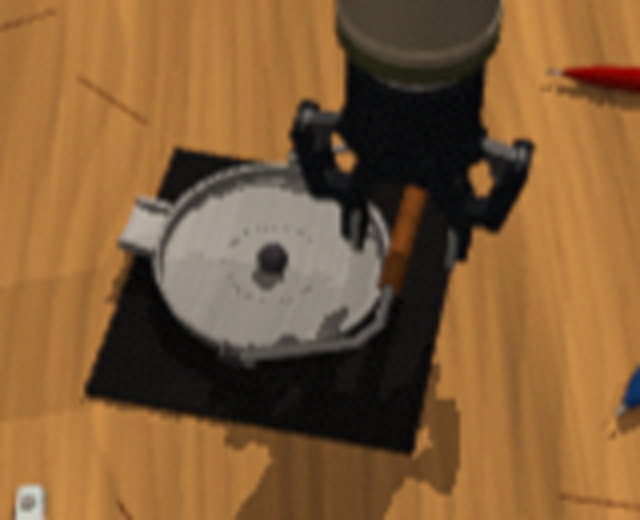

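```bash
python3 -c "
from h import *
o=manip.get_obs();R=Ro.from_quat(o['ee_rot']).as_matrix();W=manip.camera_info('wrist')
for z in(.072,.08):
  print((R.T@(onz(W,(277.5,193),z)-o['position'])*1000).round(1))
"
```

```text
[ 44.7  -0.6 -19.4]
[ 46.8  -0.6 -27.4]
```

Centred on the grip. Closing.

Call:
{"method": "step_arm", "body": {
  "motion": [
    [0, 0, 0, 0, 0, 0],
    [0, 0, 0, 0, 0, 0],
    [0, 0, 0, 0, 0, 0],
    [0, 0, 0, 0, 0, 0],
    [0, 0, 0, 0, 0, 0],
    [0, 0, 0, 0, 0, 0]
  ],
  "jaw": 5,
  "force": 50
}}

```text
clock: 6.55
position: [0.5907, -0.0547, 0.0535]
ee_rot: [0.801, 0.599, 0.002, 0.001]
ft_force: [0.1, 0.0, -0.4]
grip_width: 0.143
```

```bash
python3 -c "
from h import *
plan((.589,-.0547,.054),-16.4)
cv2.imwrite('pics/w3.png',manip.camera('wrist'))
T=manip.camera_info('top')"
```

```text
t 6.55 pos [ 0.5907 -0.0547  0.0535] yaw_y -16.43 tilt 0.23 F [ 0.1   0.02 -0.4 ] M [ 0.087 -0.017  0.038] w 12.2
shift tool mm [-0.5 -1.6 -0.5] rotvec deg [ 0.22 -0.08 -0.03]
```

View pics/w3.png

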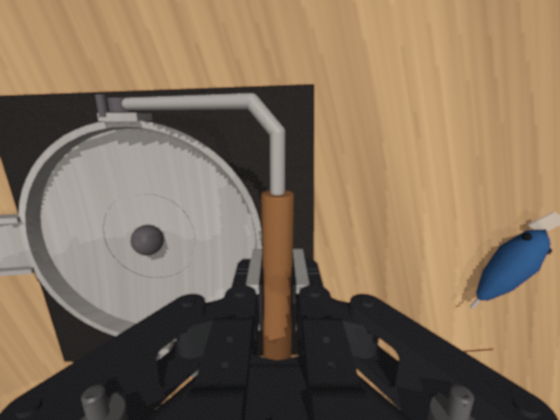

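Call:
{"method": "step_arm", "body": {
  "motion": [
    [0, -1.8, -3.3, 0, 0, 0],
    [0, -3, -4.9, 0, 0, 0],
    [0, -3.8, -5.4, 0, 0, 0],
    [0, -4.2, -5.1, 0, 0, 0],
    [0, -4.6, -4.8, 0, 0, 0],
    [0, 0, 0, 0, 0, 0]
  ]
}}

```text
clock: 7.35
position: [0.5719, -0.0491, 0.0785]
ee_rot: [0.801, 0.599, 0.001, 0.001]
ft_force: [-0.7, 0.3, -0.1]
grip_width: 0.147
```

```bash
cat >> h.py <<'E'
def arc(c=(.5095,-.0304),yaw=-16.4,zp=.028):
    o=manip.get_obs();R=Ro.from_quat(o['ee_rot']).as_matrix(); g=o['position']-R[:,2]*.0187
    a=np.radians(yaw); d=g-np.array([*c,zp]); x=d[:2]@[np.cos(a),np.sin(a)]; y=d[:2]@[-np.sin(a),np.cos(a)]
    print("grasp rel pivot: x %.1f y %.1f z %.1f r %.1f th %.3f"%(x*1e3,y*1e3,d[2]*1e3,1e3*np.hypot(x,d[2]),np.arctan2(x,d[2])))
E
python3 -c "
from h import *
plan(None,0);arc()
cv2.imwrite('pics/w4.png',manip.camera('wrist'))"
```

```text
t 7.35 pos [ 0.5719 -0.0491  0.0785] yaw_y -16.41 tilt 0.16 F [-0.67  0.27 -0.14] M [ 0.113  0.104 -0.054] w 12.5
grasp rel pivot: x 65.0 y -0.3 z 69.2 r 95.0 th 0.754
```

View pics/w4.png

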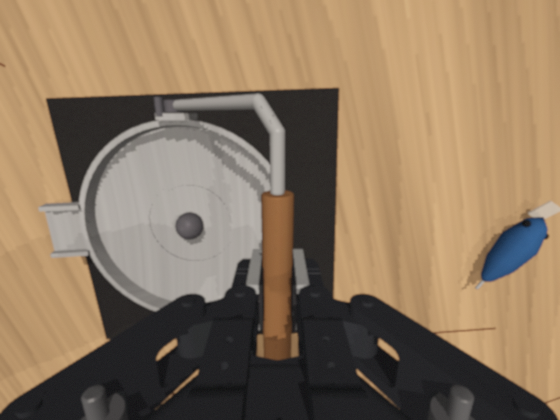

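Call:
{"method": "step_arm", "body": {
  "motion": [
    [0, -3.8, -3.4, 0, 0, 0],
    [0, -5.2, -4.1, 0, 0, 0],
    [0, -5.5, -3.7, 0, 0, 0],
    [0, -5.8, -3.3, 0, 0, 0],
    [0, -6, -2.9, 0, 0, 0],
    [0, -5.3, -2.2, 0, 0, 0],
    [0, 0, 0, 0, 0, 0]
  ]
}}

```text
clock: 8.28
position: [0.539, -0.0396, 0.0988]
ee_rot: [0.801, 0.599, 0.001, 0.0]
ft_force: [-0.6, -0.7, -3.0]
grip_width: 0.147
```

```bash
python3 -c "
from h import *
plan(None,0);arc()
cv2.imwrite('pics/w5.png',manip.camera('wrist'))"
```

```text
t 8.28 pos [ 0.539  -0.0396  0.0988] yaw_y -16.41 tilt 0.11 F [-0.64 -0.75 -2.96] M [ 0.102  0.033 -0.001] w 12.6
grasp rel pivot: x 30.9 y -0.6 z 89.5 r 94.6 th 0.332
```

View pics/w5.png

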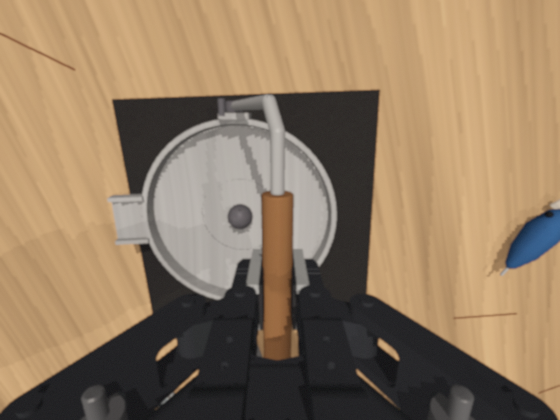

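Call:
{"method": "step_arm", "body": {
  "motion": [
    [0, 0, 1.5, 0, 0, 0],
    [0, 0, 0, 0, 0, 0]
  ]
}}

```text
clock: 8.57
position: [0.5402, -0.0398, 0.0978]
ee_rot: [0.801, 0.599, 0.002, 0.001]
ft_force: [-0.7, 0.4, -0.5]
grip_width: 0.145
```

```bash
python3 -c "
from h import *
plan(None,0);arc()"
```

```text
t 8.57 pos [ 0.5402 -0.0398  0.0978] yaw_y -16.43 tilt 0.22 F [-0.69  0.44 -0.5 ] M [ 0.021  0.182 -0.021] w 12.4
grasp rel pivot: x 32.1 y -0.4 z 88.5 r 94.1 th 0.348
```

Call:
{"method": "step_arm", "body": {
  "motion": [
    [0, -6, -1.8, 0, 0, 0],
    [0, -6, -1.5, 0, 0, 0],
    [0, -6, -1, 0, 0, 0],
    [0, -5, -0.4, 0, 0, 0],
    [0, 0, 0, 0, 0, 0]
  ]
}}

```text
clock: 9.2
position: [0.5163, -0.0328, 0.1025]
ee_rot: [0.801, 0.599, 0.001, 0.001]
ft_force: [-0.1, 1.7, -1.1]
grip_width: 0.146
```

```bash
python3 -c "
from h import *
plan(None,0);arc()
cv2.imwrite('pics/w6.png',manip.camera('wrist'))"
```

```text
t 9.2 pos [ 0.5163 -0.0328  0.1025] yaw_y -16.42 tilt 0.2 F [-0.12  1.7  -1.13] M [ 0.149  0.083 -0.009] w 12.5
grasp rel pivot: x 7.1 y -0.4 z 93.2 r 93.5 th 0.076
```

View pics/w6.png

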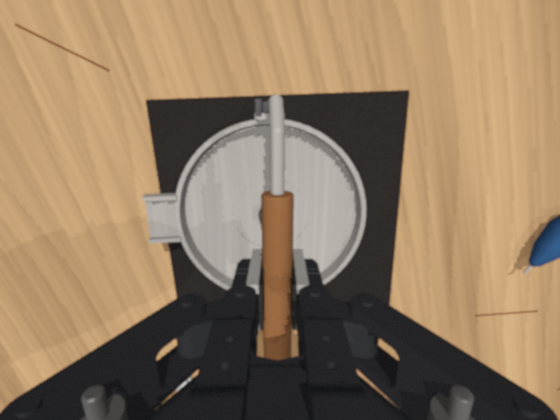

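Call:
{"method": "step_arm", "body": {
  "motion": [
    [0, -3, -0.2, 0, 0, 0],
    [0, -3, 0, 0, 0, 0],
    [0, 0, 0, 0, 0, 0]
  ]
}}

```text
clock: 9.62
position: [0.5109, -0.0312, 0.1028]
ee_rot: [0.801, 0.599, 0.002, 0.001]
ft_force: [0.7, -1.0, -1.1]
grip_width: 0.144
```

```bash
python3 -c "
from h import *
plan(None,0);arc()
cv2.imwrite('pics/w7.png',manip.camera('wrist')[60:360,100:450])
im=manip.camera('side');cv2.imwrite('pics/s7.png',cv2.resize(im[150:300,170:350],None,fx=4,fy=4,interpolation=cv2.INTER_CUBIC))"
```

```text
t 9.62 pos [ 0.5109 -0.0312  0.1028] yaw_y -16.43 tilt 0.25 F [ 0.66 -1.01 -1.08] M [-0.058 -0.204 -0.038] w 12.3
grasp rel pivot: x 1.5 y -0.4 z 93.5 r 93.5 th 0.016
```

View pics/w7.png

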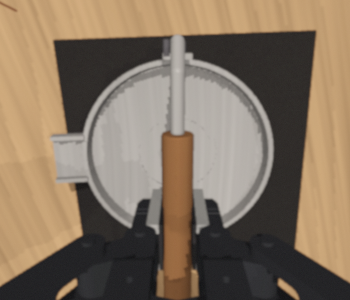

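View pics/s7.png

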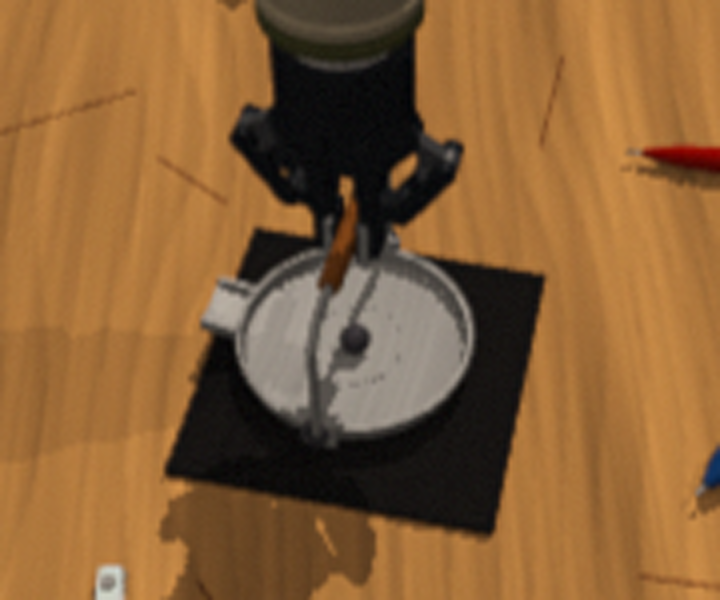

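Call:
{"method": "step_arm", "body": {
  "motion": [
    [0, -2, 0, 0, 0, 0],
    [0, 0, 0, 0, 0, 0],
    [0, 0, 0, 0, 0, 0]
  ]
}}

```text
clock: 10.1
position: [0.5097, -0.0308, 0.1032]
ee_rot: [0.801, 0.599, 0.002, 0.002]
ft_force: [1.5, -1.0, 0.0]
grip_width: 0.143
```

```bash
python3 -c "
from h import *
plan(None,0);arc()
cv2.imwrite('pics/w8.png',cv2.resize(manip.camera('wrist')[70:330,120:420],None,fx=2,fy=2))"
```

```text
t 10.1 pos [ 0.5097 -0.0308  0.1032] yaw_y -16.45 tilt 0.33 F [ 1.48 -0.97  0.01] M [-0.062 -0.247 -0.03 ] w 12.2
grasp rel pivot: x 0.2 y -0.4 z 93.9 r 93.9 th 0.002
```

View pics/w8.png

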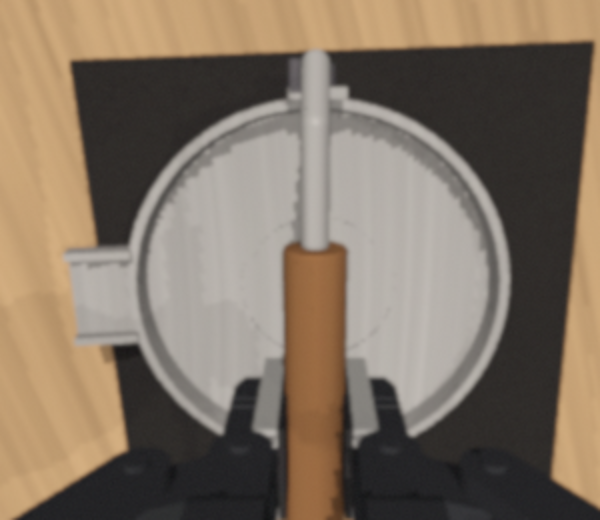

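Call:
{"method": "step_arm", "body": {
  "motion": [
    [0, -1, 0, 0, 0, 0],
    [0, 0, 0, 0, 0, 0]
  ]
}}

```text
clock: 10.4
position: [0.5091, -0.0305, 0.1035]
ee_rot: [0.801, 0.599, 0.003, 0.002]
ft_force: [1.8, -0.7, 0.1]
grip_width: 0.143
```

```bash
python3 -c "
from h import *
plan(None,0);arc()
im=manip.camera('top');cv2.imwrite('pics/t9.png',cv2.resize(im[180:290,250:360],None,fx=5,fy=5,interpolation=cv2.INTER_CUBIC))"
```

```text
t 10.4 pos [ 0.5091 -0.0305  0.1035] yaw_y -16.45 tilt 0.38 F [ 1.82 -0.68  0.1 ] M [-0.062 -0.222  0.007] w 12.2
grasp rel pivot: x -0.5 y -0.3 z 94.2 r 94.2 th -0.005
```

View pics/t9.png

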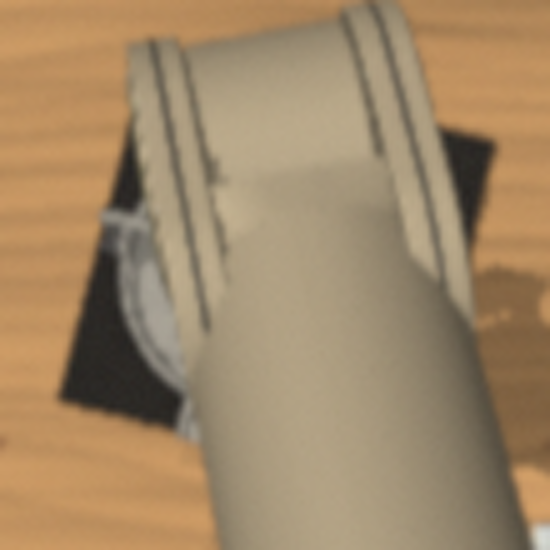

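Bail is at its stop: it lies in the tool's vertical plane and the resistance is rising. Now a slow lift.

Call:
{"method": "step_arm", "body": {
  "motion": [
    [0, 0, -0.5, 0, 0, 0],
    [0, 0, -0.5, 0, 0, 0],
    [0, 0, -1, 0, 0, 0],
    [0, 0, -1, 0, 0, 0],
    [0, 0, -1.5, 0, 0, 0],
    [0, 0, -1.5, 0, 0, 0],
    [0, 0, -2, 0, 0, 0],
    [0, 0, -2, 0, 0, 0],
    [0, 0, -1.5, 0, 0, 0],
    [0, 0, -1, 0, 0, 0],
    [0, 0, -0.5, 0, 0, 0],
    [0, 0, 0, 0, 0, 0]
  ]
}}

```text
clock: 11.95
position: [0.5066, -0.0303, 0.1156]
ee_rot: [0.801, 0.599, 0.001, 0.0]
ft_force: [0.1, 0.0, -4.3]
grip_width: 0.148
```

```bash
python3 -c "
from h import *
plan((.509,-.0305,.2035),-16.4);arc()
cv2.imwrite('pics/w10.png',cv2.resize(manip.camera('wrist')[70:330,120:420],None,fx=2,fy=2))
im=manip.camera('side');cv2.imwrite('pics/s10.png',cv2.resize(im[150:300,170:350],None,fx=4,fy=4,interpolation=cv2.INTER_CUBIC))"
```

```text
t 11.95 pos [ 0.5066 -0.0303  0.1156] yaw_y -16.44 tilt 0.09 F [ 0.13  0.03 -4.3 ] M [-0.003 -0.004 -0.004] w 12.6
shift tool mm [  0.5   2.4 -87.9] rotvec deg [ 0.06 -0.06 -0.04]
grasp rel pivot: x -2.8 y -0.7 z 106.3 r 106.3 th -0.026
```

View pics/w10.png

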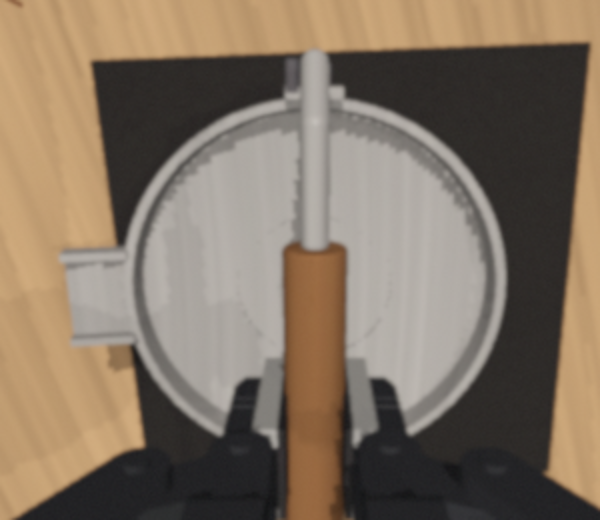

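View pics/s10.png

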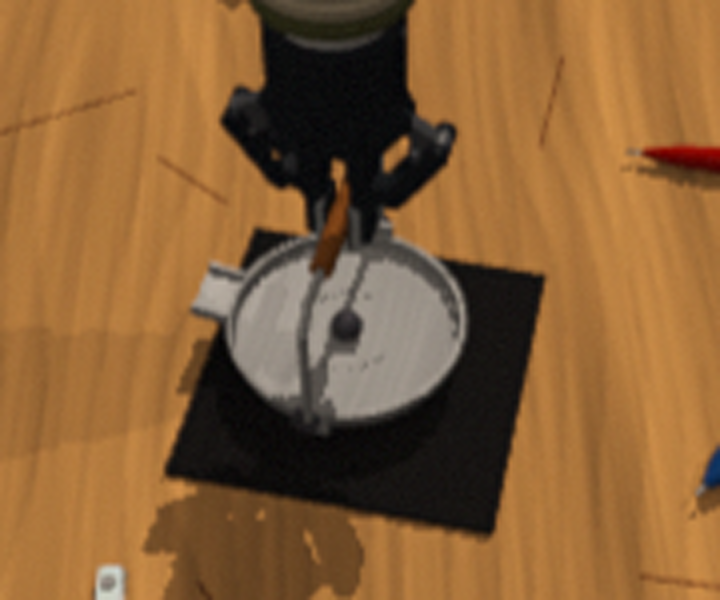

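Call:
{"method": "step_arm", "body": {
  "motion": [
    [0, 0, -1, 0, 0, 0],
    [0, 0, -2, 0, 0, 0],
    [0, 0.2, -3, 0, 0, 0],
    [0, 0.2, -4, 0, 0, 0],
    [0, 0.2, -4.5, 0, 0, 0],
    [0, 0.2, -5, 0, 0, 0],
    [0, 0.2, -5, 0, 0, 0],
    [0, 0.2, -5, 0, 0, 0],
    [0, 0.2, -5, 0, 0, 0],
    [0, 0.2, -5, 0, 0, 0],
    [0, 0.2, -5, 0, 0, 0],
    [0, 0.2, -5, 0, 0, 0],
    [0, 0.2, -5, 0, 0, 0],
    [0, 0.2, -5, 0, 0, 0],
    [0, 0, -5, 0, 0, 0],
    [0, 0, -4.5, 0, 0, 0],
    [0, 0, -4, 0, 0, 0],
    [0, 0, -3, 0, 0, 0],
    [0, 0, -2, 0, 0, 0],
    [0, 0, -1, 0, 0, 0]
  ]
}}

```text
clock: 14.55
position: [0.509, -0.031, 0.2003]
ee_rot: [0.801, 0.599, 0.001, 0.0]
ft_force: [0.3, 1.0, -3.6]
grip_width: 0.144
```

```bash
python3 -c "
from h import *
plan((.509,-.0305,.2035),-16.4);arc()
cv2.imwrite('pics/w11.png',cv2.resize(manip.camera('wrist')[70:330,120:420],None,fx=2,fy=2))
im=manip.camera('side');cv2.imwrite('pics/s11.png',cv2.resize(im[130:280,170:350],None,fx=4,fy=4,interpolation=cv2.INTER_CUBIC))"
```

```text
t 14.55 pos [ 0.509  -0.031   0.2003] yaw_y -16.42 tilt 0.09 F [ 0.34  1.01 -3.55] M [-0.009  0.026 -0.027] w 12.3
shift tool mm [ 0.5 -0.1 -3.2] rotvec deg [ 0.07 -0.06 -0.02]
grasp rel pivot: x -0.4 y -0.7 z 191.0 r 191.0 th -0.002
```

View pics/w11.png

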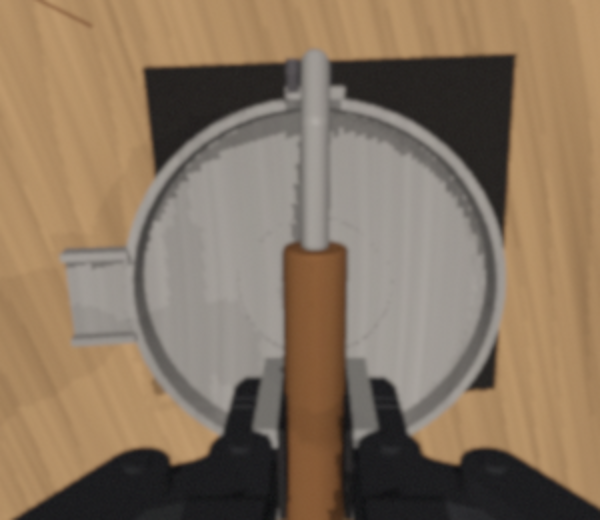

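View pics/s11.png

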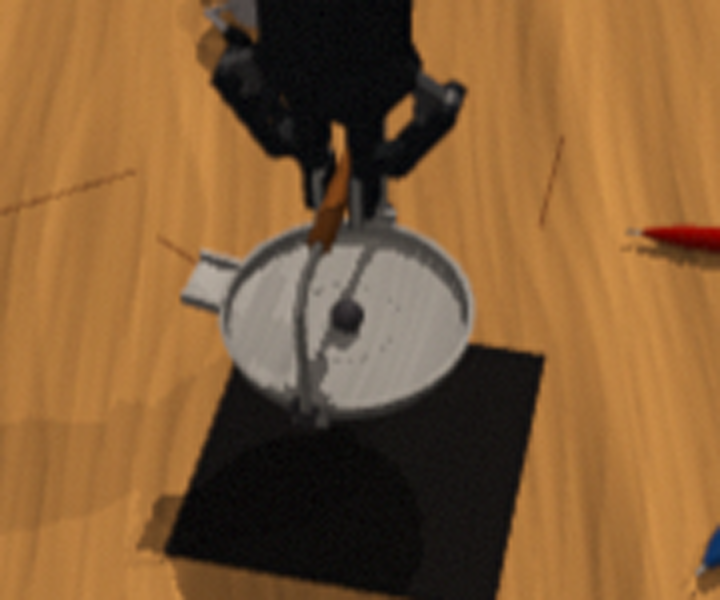

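Call:
{"method": "step_arm", "body": {
  "motion": [
    [0, 0, -0.5, 0, 0, -0.4],
    [0, 0, -1, 0, 0, -0.8],
    [0, 0, -1, 0, 0, -1.2],
    [0, 0, -0.5, 0, 0, -1.6],
    [0, 0, 0, 0, 0, -2],
    [0, 0, 0, 0, 0, -2.4],
    [0, 0, 0, 0, 0, -2.8],
    [0, 0, 0, 0, 0, -3],
    [0, 0, 0, 0, 0, -3],
    [0, 0, 0, 0, 0, -3],
    [0, 0, 0, 0, 0, -3],
    [0, 0, 0, 0, 0, -3],
    [0, 0, 0, 0, 0, -3],
    [0, 0, 0, 0, 0, -2.8],
    [0, 0, 0, 0, 0, -2.4],
    [0, 0, 0, 0, 0, -2],
    [0, 0, 0, 0, 0, -1.6],
    [0, 0, 0, 0, 0, -1.2],
    [0, 0, 0, 0, 0, -0.8],
    [0, 0, 0, 0, 0, -0.4]
  ]
}}

```text
clock: 17.15
position: [0.5086, -0.0311, 0.203]
ee_rot: [0.525, 0.851, 0.001, 0.0]
ft_force: [-0.4, 1.1, -3.6]
grip_width: 0.15
```

```bash
python3 -c "
from h import *
plan((.509,-.0305,.2035),75.6);print(manip.get_obs()['joint_pos'].round(2))
im=manip.camera('side');cv2.imwrite('pics/s12.png',cv2.resize(im[130:280,170:350],None,fx=4,fy=4,interpolation=cv2.INTER_CUBIC))"
```

```text
t 17.15 pos [ 0.5086 -0.0311  0.203 ] yaw_y 26.63 tilt 0.06 F [-0.41  1.09 -3.59] M [-0.038 -0.041 -0.008] w 12.8
shift tool mm [ 0.4  0.6 -0.5] rotvec deg [  0.06   0.   -48.97]
[ 0.68  0.17 -0.77  1.77  0.12  1.25  0.35]
```

View pics/s12.png

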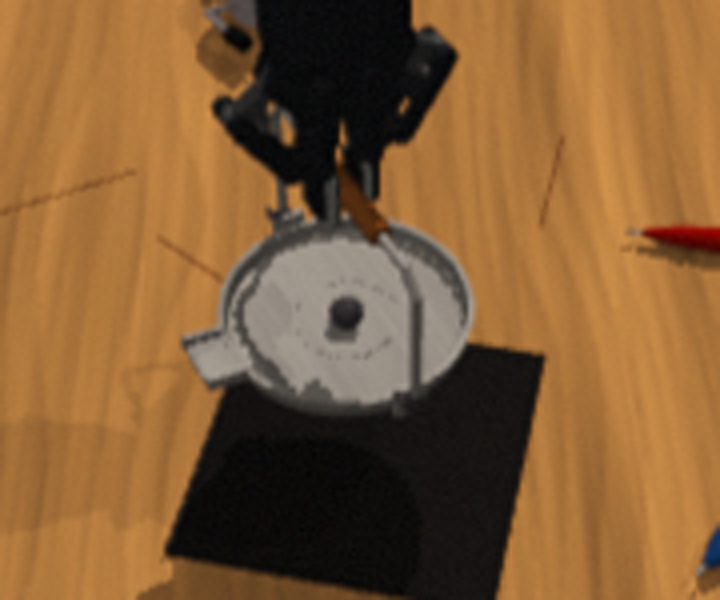

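Call:
{"method": "step_arm", "body": {
  "motion": [
    [0, 0, 0, 0, 0, -0.5],
    [0, 0, 0, 0, 0, -1],
    [0, 0, 0, 0, 0, -1.5],
    [0, 0, 0, 0, 0, -2],
    [0, 0, 0, 0, 0, -2.5],
    [0, 0, 0, 0, 0, -3],
    [0, 0, 0, 0, 0, -3.2],
    [0, 0, 0, 0, 0, -3.2],
    [0, 0, 0, 0, 0, -3.2],
    [0, 0, 0, 0, 0, -3.2],
    [0, 0, 0, 0, 0, -3.2],
    [0, 0, 0, 0, 0, -3.2],
    [0, 0, 0, 0, 0, -3.2],
    [0, 0, 0, 0, 0, -3],
    [0, 0, 0, 0, 0, -2.5],
    [0, 0, 0, 0, 0, -2],
    [0, 0, 0, 0, 0, -1.5],
    [0, 0, 0, 0, 0, -1],
    [0, 0, 0, 0, 0, -0.5],
    [0, 0, 0, 0, 0, 0]
  ]
}}

```text
clock: 19.7
position: [0.5086, -0.0313, 0.203]
ee_rot: [0.15, 0.989, 0.0, 0.0]
ft_force: [-0.1, 0.1, -3.6]
grip_width: 0.142
```

```bash
python3 -c "
from h import *
plan((.509,-.0305,.2035),75.6);print(manip.get_obs()['joint_pos'].round(2))
cv2.imwrite('pics/w13.png',cv2.resize(manip.camera('wrist')[70:330,120:420],None,fx=2,fy=2,interpolation=cv2.INTER_CUBIC))
im=manip.camera('side');cv2.imwrite('pics/s13.png',cv2.resize(im[130:280,170:350],None,fx=4,fy=4,interpolation=cv2.INTER_CUBIC))"
```

```text
t 19.7 pos [ 0.5086 -0.0313  0.203 ] yaw_y 72.77 tilt 0.06 F [-0.14  0.09 -3.61] M [ 0.018  0.036 -0.005] w 12.2
shift tool mm [-0.1  0.8 -0.5] rotvec deg [ 0.05  0.03 -2.83]
[ 0.75  0.18 -0.85  1.77  0.14  1.26  1.14]
```

View pics/s13.png

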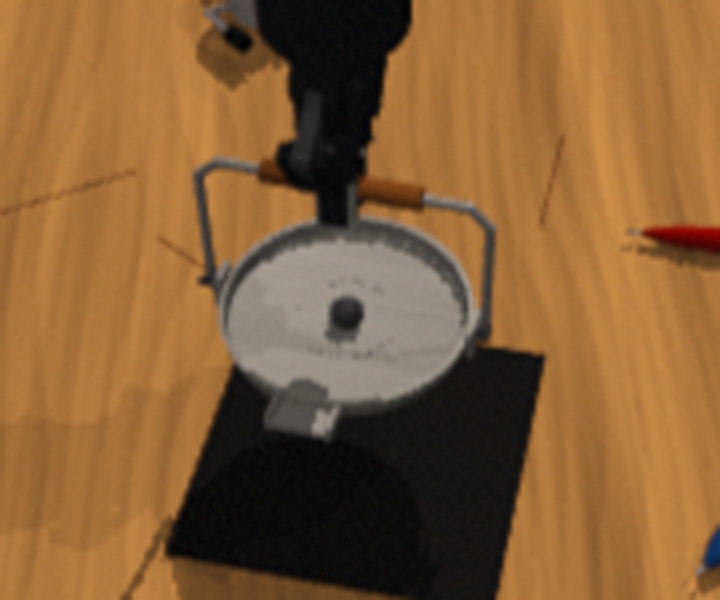

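View pics/w13.png

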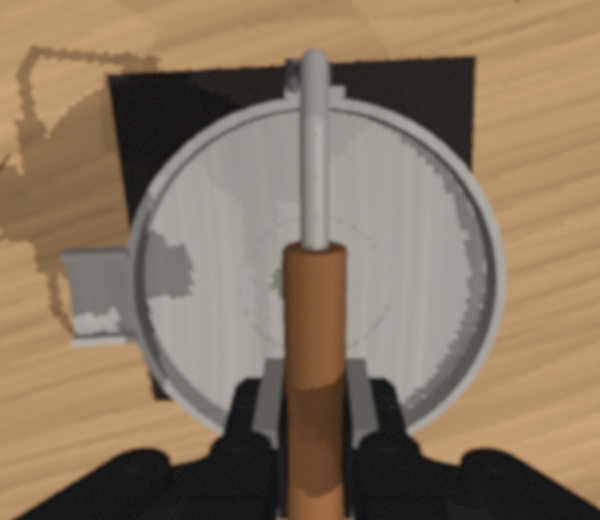

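Call:
{"method": "step_arm", "body": {
  "motion": [
    [0, 0, 0, 0, 0, -0.4],
    [0, 0.2, 0, 0, 0, -0.7],
    [0, 0.2, 0, 0, 0, -0.7],
    [0, 0.2, 0, 0, 0, -0.6],
    [0, 0, 0, 0, 0, -0.4],
    [0, 0, 0, 0, 0, 0],
    [0, 0, 0, 0, 0, 0]
  ]
}}

```text
clock: 20.68
position: [0.5088, -0.0306, 0.203]
ee_rot: [0.124, 0.992, 0.0, 0.0]
ft_force: [0.1, 0.6, -2.9]
grip_width: 0.141
```

```bash
cat > m3.py <<'E'
from h import *
plan((.509,-.0305,.2035),75.6)
W=manip.camera_info('wrist'); im=manip.camera('wrist'); np.save('w14.npy',im)
import pickle; pickle.dump(W,open('W14.pkl','wb'))
c=im[60:260,130:390]; cv2.imwrite('pics/w14.png',cv2.resize(c,None,fx=3,fy=3,interpolation=cv2.INTER_CUBIC))
im=manip.camera('side');cv2.imwrite('pics/s14.png',cv2.resize(im[130:280,170:350],None,fx=4,fy=4,interpolation=cv2.INTER_CUBIC))
E
python3 m3.py
```

```text
t 20.68 pos [ 0.5088 -0.0306  0.203 ] yaw_y 75.75 tilt 0.06 F [ 0.12  0.65 -2.95] M [-0.019  0.005  0.063] w 12.0
shift tool mm [-0.1  0.1 -0.5] rotvec deg [0.05 0.04 0.15]
```

View pics/w14.png

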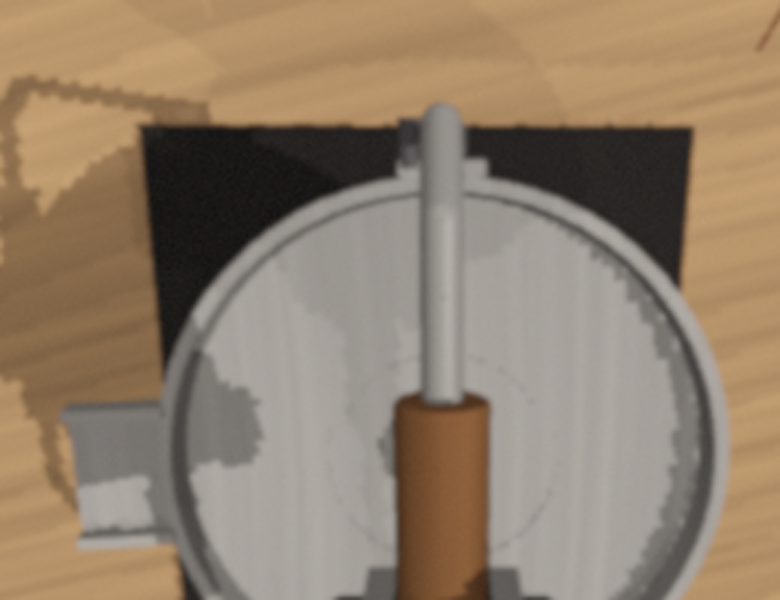

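View pics/s14.png

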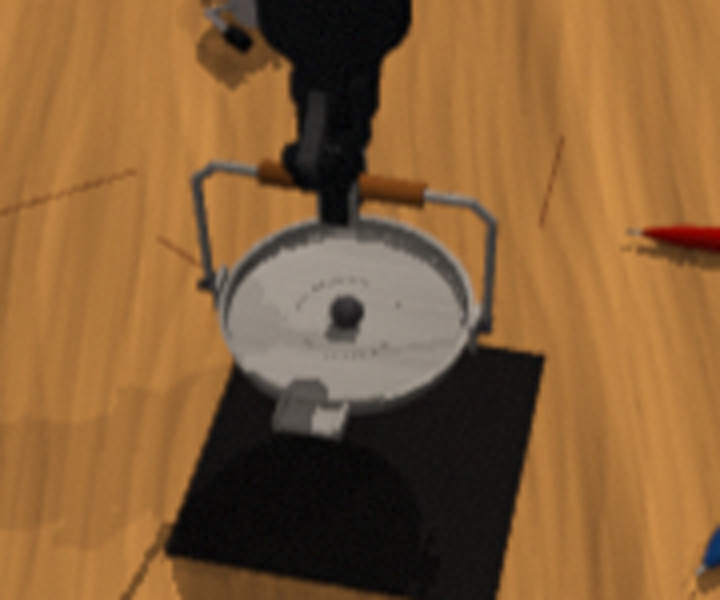

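```bash
python3 - <<'E'
from h import *
import pickle; W=pickle.load(open('W14.pkl','rb'))
w=lambda p:((p[0]+.5)/3-.5+130,(p[1]+.5)/3-.5+60)
a=onz(W,w((143,127)),.006);b=onz(W,w((692,128)),.006);v=b-a
print("mat edge dir",np.degrees(np.arctan2(v[1],v[0])),np.linalg.norm(v))
l=[onz(W,w(p),.126) for p in((65,408),(80,545))];c=(l[0]+l[1])/2
o=manip.get_obs()['position'];d=c-o
print("lip tip",c,"dir of dish x",np.degrees(np.arctan2(-d[1],-d[0])),np.linalg.norm(d[:2]))
e=l[1]-l[0];print("lip end edge normal",np.degrees(np.arctan2(e[1],e[0]))+90,np.linalg.norm(e))
for p,q in (((65,408),(165,403)),((80,545),(170,541))):
    u=onz(W,w(q),.126)-onz(W,w(p),.126);print("lip side",np.degrees(np.arctan2(u[1],u[0])))
# tip in side view
S=manip.camera_info('side')
s=lambda p:((p[0]+.5)/4-.5+170,(p[1]+.5)/4-.5+130)
L=[onz(S,s(p),.127) for p in((272,428),(342,440))];d=(L[0]+L[1])/2-o
print("side: lip",L,np.degrees(np.arctan2(-d[1],-d[0])),np.linalg.norm(d[:2]))
P=[onz(S,s(p),.127) for p in((207,284),(486,327))];v=P[1]-P[0];print("piv line",np.degrees(np.arctan2(v[1],v[0]))+90,np.linalg.norm(v),(P[0]+P[1])/2)
E
```

```text
mat edge dir 75.69283828959736 0.19685315980645746
lip tip [ 0.4863226  -0.12414229  0.126     ] dir of dish x 76.45807748620788 0.09618762211741225
lip end edge normal 74.52638201656866 0.03794834562350022
lip side 78.71452132599998
lip side 78.50729305384829
side: lip [array([ 0.4675423 , -0.11922909,  0.127     ]), array([ 0.50516988, -0.12888111,  0.127     ])] 76.46531318384311 0.09609502144449211
piv line 76.09407335682408 0.16526980926589602 [ 0.5082226  -0.03159702  0.127     ]
```

Call:
{"method": "step_arm", "body": {
  "motion": [
    [0, 0, 0, 0, 0, 0.2],
    [0, 0, 0, 0, 0, 0.2],
    [0, 0, 0, 0, 0, 0],
    [0, 0, 0, 0, 0, 0],
    [0, 0, 0, 0, 0, 0],
    [0, 0, 0, 0, 0, 0],
    [0, 0, 0, 0, 0, 0],
    [0, 0, 0, 0, 0, 0]
  ]
}}

```text
clock: 21.78
position: [0.5088, -0.0306, 0.203]
ee_rot: [0.128, 0.992, 0.0, 0.0]
ft_force: [0.4, -0.2, -3.7]
grip_width: 0.143
```

```bash
python3 -c "
from h import *
plan((.509,-.0305,.2035),75.6);print(abs(manip.get_obs()['joint_velocities']).max())
im=manip.camera('side');cv2.imwrite('pics/s15.png',cv2.resize(im[130:280,170:350],None,fx=4,fy=4,interpolation=cv2.INTER_CUBIC))"
```

```text
t 21.77 pos [ 0.5088 -0.0306  0.203 ] yaw_y 75.32 tilt 0.06 F [ 0.43 -0.18 -3.71] M [ 0.041 -0.011  0.051] w 12.2
shift tool mm [-0.1  0.1 -0.5] rotvec deg [ 0.05  0.04 -0.28]
0.0017608080821745018
```

View pics/s15.png

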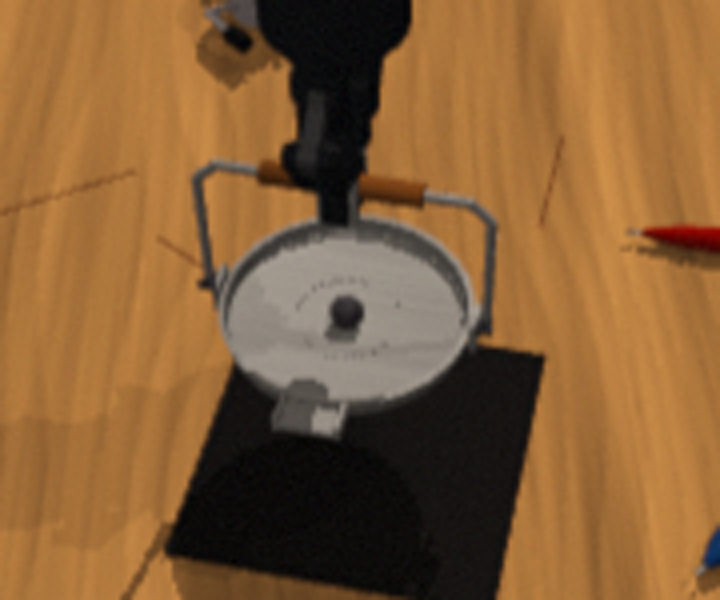

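The dish is still, the ball sits in the ring at (347,312), and the lip points to the box side. Handing in.

```bash
python3 -c "
from workcell import manip
manip.hand_in()"
```

```text
the job is handed in; nothing more can be done
```

The job is handed in at 21.8 s on the robot's clock. The arm is holding the dish by its handle, level and still over the mat, with the lip pointing to the tackle box side (the mat's -y side).

**What I did:** I gripped the middle of the wooden grip and swung the bail about 1.09 rad up to its stop while the dish stood on the mat. Then I lifted the dish about 10 cm and only after that turned it 92° about the vertical.

**Last checks:**
- **Lip direction:** before a final trim of about -0.4°, the dish measured 76.1 to 76.5° from the pivots and lip tip. The mat's side is at about 75.6°, so the error should be under 1°. The short lip edges disagreed (74.5 to 78.7°), and I gave them little weight because they are so short in the picture. I did not re-measure the dish after the trim; the tool itself then read 75.3°.
- **Height:** the underside is about 99 mm above the mat.
- **Level and still:** tool tilt is 0.06°, and the joints are at rest. I judged the dish's level from the pictures rather than measuring it.
- **Ball:** it is in the middle of the engraved ring in the last side picture, and the mid-lift and mid-turn pictures show it there too.
- **Bail:** upright in the tool's vertical plane, judged from the wrist view. At the stop the sideways push rose to about 1.9 N, well above the roughly 0.6 N hinge friction.

**Two small deviations:**
- During the swing, at about 0.33 rad, the arm pulled up on the dish with 3 N. I eased it down at once, and the pictures show no sign the dish left the mat.
- In the first centimetre of the lift the dish drifted about 2.4 mm sideways. I corrected this on the way up.

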